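# Angle the optical rail in behind the magnifier pillar

### The arm

A 7-joint arm with a two-finger parallel gripper is mounted at the origin on the work surface. World frame = base frame: x ahead of the robot, y to its left, z up, the work surface at z = 0. Lengths are in m, angles in rad, forces in N, time in s.
With the tool pointing down it reaches from about 0.35 to 0.9 m from the base axis. Payload 8.1 kg.
Tool frame: the origin (TCP) lies between the finger pads; the fingertips stand 17 mm ahead of it and the grasp point (between the pads) lies 2 mm behind it; z points along the fingers, y is the direction in which the jaws open and shut (so a half turn about z gives the same grasp; the last joint's range is limited). The gripper opens to 92 mm and grips with 3 to 60 N. Pads are 19 mm wide; open, the fingers measure 130 mm over their backs; the gripper's body (75 mm by 190 mm) begins 47 mm behind the grasp point.
Start: joints at [-0.103, 0.434, 0.025, 1.573, -0.012, 1.134, -0.075], TCP at [0.625, -0, 0.244] pointing down, gripper open.
Joint ranges: [-2.62, 2.62], [-0.44, 2.09], [-1.27, 1.32], [0.08, 2.57], [-1.32, 4.46], [0.12, 2], [-2.74, 2.74]. Speed limits (rad/s): [2.22, 2.22, 3.01, 3.01, 3.14, 3.14, 3.14].

### API

Orientations are given as a rotation vector (axis times angle).
In Python, from cell import arm gives the robot as it stands. The module is installed in compiled form; this text tells all that it offers.
- The arm moves only by the shell command python3 -m crank 'ROWS' [FORCE]. ROWS is JSON, a list of rows, each a list of 5 numbers: the opening, from 0 (shut) to 1 (fully open), then the shift along the world's x, y, z normalised to -1 to 1, where 1 is 40 cm, then the turn about the world's z normalised to -1 to 1, where 1 is 60 degrees. In form: [[fingers, tx, ty, tz, twist], ...]. A call has exactly 8 rows; each row shifts and turns the commanded pose from where the row before left it; what a row does not reach is not made up. A row lasts 1/12 s, in which the tool goes at most 41.7 mm and 7.16 degrees, less where a joint would pass 70% of its speed; a pose out of reach is approached as far as the arm can. A call with a number of a shift or a turn outside -1 to 1 is refused whole. A call with a gripper value outside its range is refused whole. The fingers move at their own pace and stop on an object; FORCE is the grip in N (left out, the last holds). Time passes only in rows, so rows that do not move let the fingers close, or fill a call up. It gives the time, the measured TCP pose, the force and the opening at its end, in the units of the state.
- arm.observe(): the state, without advancing time (a new reading comes with each control period).
- arm.get_image(name): name is "scene" or "side" or "wrist"; returns the picture (480x640x3 uint8, red, green, blue); there is no depth.
- arm.get_calibration(name): a dict with "intrinsics" (3x3 intrinsics, pixels), "distortion" ([k1, k2, p1, p2, k3] as OpenCV has them; the pictures are not rectified), "extrinsics" (4x4, takes a point from camera to world coordinates). Camera axes: x right, y down, z forward; pixel columns grow to the right and rows downward; lengths in m; the calibration is good to about 2 mm. A picture is of the moment at which its call begins: read the wrist's pose just before it. get_calibration takes no time and is no camera call; for the wrist camera it gives the pose at the moment of the call.
- arm.sign_off(): hands the job in, once; it reports no verdict.
The state is a dict: "clock": time; "joints": joint angles; "dq": joint speeds; "joint_efforts": joint torques, N m; "position": TCP position; "ee_rot": TCP orientation; "force": force on the tool from outside, world axes, zero at the start; "ft_torque": the same for the moment, N m; "width": opening from 0.0 (shut) to 1.0 (fully open).
Only numpy, scipy, OpenCV 4.12 (cv2) and the standard library are available. Lean on these libraries where they do the work, as an engineer would, in place of code of your own. Each camera call takes 0.05 s, during which the arm holds its last target.

### The job

Push the optical rail across the bench into its wooden bay: work its right-hand end (as seen from the robot) in behind the magnifier's pillar, then swing the other end in, until the rail lies between the two end blocks with its whole length up against the back strip. Only push it, with fingertips against the sides and ends of its low aluminium base: do not pinch, lift or tip it, and keep off the ground steel way and the carrier clamped on top. Leave the other things on the bench where they are.

Things in the scene. Friction and masses are not known exactly. Their poses are not given: they have to be found in the camera images.
- rail: Loose optical rail, about 0.75 kg, 3 to 6 N to slide: low straight aluminium bar 300 mm long (own y), 40 mm wide (own x), standing on two feet. Its upright sides and ends, the faces to push, reach from 3 to 19 mm above the bench; above them lie a narrower way and the carrier. Origin: centre of its underside, on the bench; own +y points to its left-hand end, own +x to its far side.
- rail_left (a point): Centre of the rail's left-hand end face (own +y end), 11 mm above the bench.
- rail_right (a point): Centre of the rail's right-hand end face (own -y end, the one that goes in behind the pillar), 11 mm above the bench.
- carrier: Ground steel way on top of the rail base, 30 mm wide, 292 mm long, 19 to 30 mm above the bench, with a dark block (38 x 44 mm) clamped on it 30 mm left of the middle: its V cradle rises to 63 mm above the bench; a brass thumbscrew sticks out 14 mm past the rail's far side at height 36 mm, clear above the back strip. Origin: centre of the way's underside. Not to be touched.
- bay: Fixed bay: wooden back strip and two end blocks, 20 mm high, round a bare stretch of bench 320 mm long (own y), 40 mm deep (own x), open to the robot's side (own -x). Origin: middle of that stretch. Back strip's front face: own x = +20 mm; end blocks: own y = +-160 to 178 mm, x = -20 to 20 mm. A rail fully home has its origin at own x = 0, y within 10 mm of 0, and its axes parallel to the bay's.
- pillar: Fixed pillar of the bench magnifier: upright steel rod, 28 mm in diameter, 185 mm tall, before the bay's mouth near its right-hand (own -y) end, about 64 mm clear of the back strip. Origin: on its axis at bench level. At height 160 mm an arm 14 mm wide runs to its own +x, backwards and to the right, to a lens ring 120 mm across, centred 215 mm out, 146 to 168 mm up.
- eyepiece: Chrome eyepiece tube standing on the bench to the right of the pillar, 38 mm in diameter at the top, 56 mm high. Origin: centre of its foot. Bystander.
- cover_plate: Green enamelled cover plate lying flat, 62 mm wide, 93 mm long with one round end, 5 mm thick (boss 9 mm), right of the rail. Origin: centre of the square part's underside. Bystander.
- prism_holder: Clear acrylic prism holder, 50 x 50 mm, 30 mm high with a channel along its top, left of the bay. Origin: centre of its underside. Bystander.
- lens_cell: Brass lens cell lying flat, 48 mm in diameter, 12 mm high, farther left. Origin: centre of its underside. Bystander.
- screwdriver: Small steel screwdriver, 140 mm long, lying behind the back strip. Origin: under its middle. Bystander.
- cleaner: Amber bottle of lens cleaner, 42 mm in diameter, 85 mm high, behind the back strip. Origin: centre of its underside. Bystander.
- binocular: Black binocular standing on its objectives at the left, about 66 x 140 mm and 140 mm high. Origin: between the barrels, on the bench. Bystander.

How it is judged:
By the outcome, as a careful person would: the job done as asked, in the order asked, and still so for the second after the job is handed in, with the robot touching nothing.
It also fails if it takes over 72 s, if anything falls off the work surface, if the arm or the gripper's body presses on something with over 40 N, if the wrist force passes 120 N, or if a joint passes its speed limit or range.

## Working session

There is one attempt and no reset: what is moved stays moved. The work goes in short steps, Python scripts to look and compute and a shell command to move; the robot and the scene stay as the last step left them, time stands still between calls to the robot, and variables do not carry over. Pictures are saved under pics/ and viewed, and the job is handed in when it is done.

```bash
mkdir -p pics
cat > h.py <<'E'
from cell import arm
import numpy as np, cv2
def snap(n,f):
    c=arm.get_calibration(n); im=arm.get_image(n); cv2.imwrite('pics/'+f,im[:,:,::-1]); return im,c
def ray(c,uv):
    K=np.array(c['intrinsics']);D=np.array(c['distortion']);T=np.array(c['extrinsics'])
    p=cv2.undistortPoints(np.array([[uv]],float),K,D)[0,0]
    return T[:3,3],T[:3,:3]@np.array([p[0],p[1],1])
def onz(c,uv,z):
    o,d=ray(c,uv); return o+d*(z-o[2])/d[2]
def proj(c,P):
    K=np.array(c['intrinsics']);D=np.array(c['distortion']);T=np.linalg.inv(np.array(c['extrinsics']))
    r,_=cv2.Rodrigues(T[:3,:3]); return cv2.projectPoints(np.array(P,float).reshape(-1,3),r,T[:3,3],K,D)[0][:,0]
E
python3 - <<'E'
from h import *
for n in ("scene","side","wrist"):
    im,c=snap(n,n+'0.png'); print(n,np.round(c['extrinsics'],3).tolist(),np.round(c['intrinsics'],1).tolist())
s=arm.observe();print(s['clock'],s['position'],s['ee_rot'],s['force'])
E
```

```text
scene [[-0.312, 0.665, -0.678, 1.414], [0.95, 0.228, -0.213, 0.357], [0.013, -0.711, -0.703, 0.916], [0.0, 0.0, 0.0, 1.0]] [[602.6, 0.0, 308.9], [0.0, 602.6, 241.8], [0.0, 0.0, 1.0]]
side [[0.998, -0.04, 0.046, 0.553], [-0.061, -0.722, 0.689, -0.732], [0.005, -0.691, -0.723, 0.912], [0.0, 0.0, 0.0, 1.0]] [[550.6, 0.0, 323.3], [0.0, 550.6, 237.9], [0.0, 0.0, 1.0]]
wrist [[1.0, -0.0, -0.0, 0.625], [-0.001, -0.969, -0.248, 0.067], [-0.0, 0.248, -0.969, 0.385], [0.0, 0.0, 0.0, 1.0]] [[357.4, 0.0, 316.6], [0.0, 357.4, 238.5], [0.0, 0.0, 1.0]]
0.15 [ 6.24667493e-01 -2.67533195e-05  2.43139031e-01] [-2.22095487e+00 -2.22093609e+00  1.40039381e-03] [-1.13797987  0.78019512 -0.38391953]
```

View pics/scene0.png

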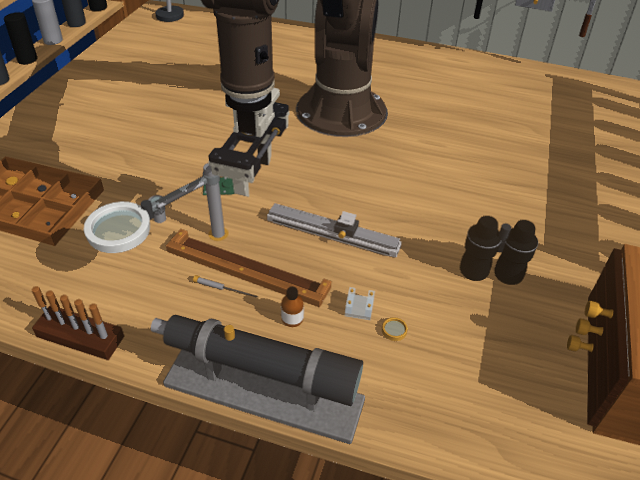

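View pics/side0.png

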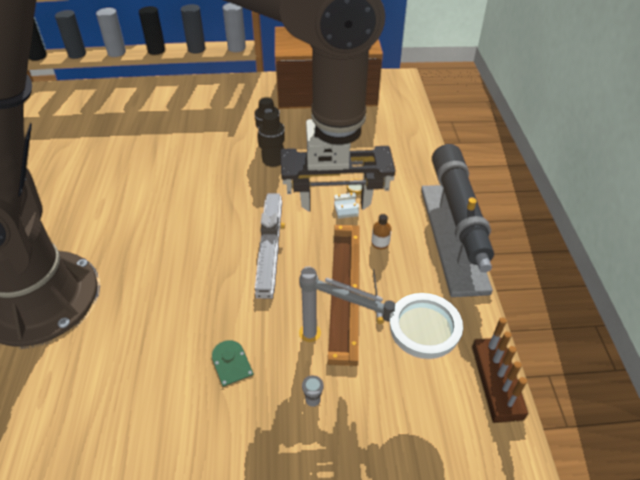

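View pics/wrist0.png

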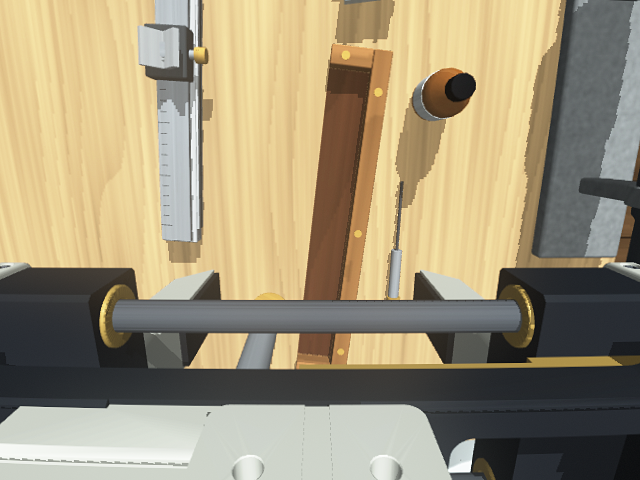

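The scene view shows the rail at about (335,228), the bay at about (250,268), the pillar foot at about (217,235) and the bystanders. I'll enlarge it for measuring.

Run:
```python
import cv2
a=cv2.imread('pics/scene0.png'); 
cv2.imwrite('pics/s_crop.png',cv2.resize(a[180:320,150:410],None,fx=3,fy=3,interpolation=cv2.INTER_CUBIC))
a=cv2.imread('pics/side0.png'); 
cv2.imwrite('pics/d_crop.png',cv2.resize(a[180:420,200:400],None,fx=2.5,fy=2.5,interpolation=cv2.INTER_CUBIC))
```

```text
(no output)
```

View pics/s_crop.png

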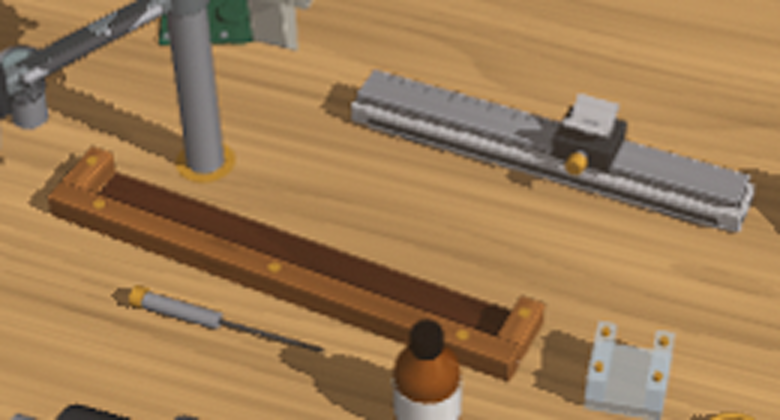

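View pics/d_crop.png

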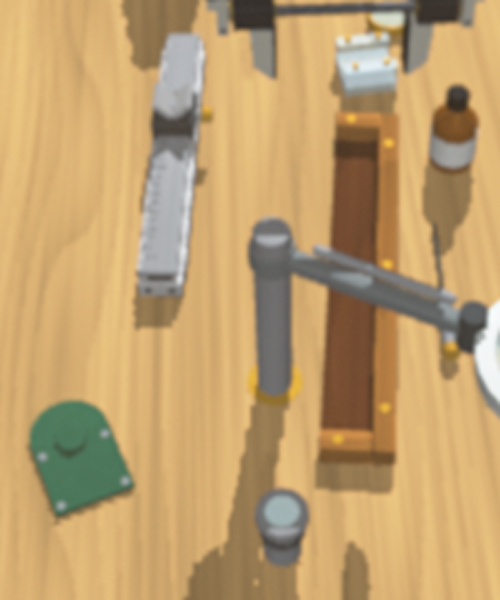

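Run:
```python
from h import *
cs=arm.get_calibration('scene');cd=arm.get_calibration('side')
S=lambda u,v,z:onz(cs,(u/3+150-.33,v/3+180-.33),z)[:2]
D=lambda u,v,z:onz(cd,(u/2.5+200-.3,v/2.5+180-.3),z)[:2]
f=lambda n,p:print(n,np.round(p,4))
f('bay -y front outer',S(93,148,.02));f(' D',D(320,452,.02))
f('bay -y front inner',S(115,158,.02));f(' D',D(324,430,.02))
f('bay +y front inner',S(522,297,.02));f(' D',D(335,125,.02))
f('bay +y front outer',S(544,308,.02));f(' D',D(337,113,.02))
f('bay -y back outer',S(50,195,.02));f(' D',D(392,453,.02))
f('bay +y back outer',S(508,364,.02));f(' D',D(397,115,.02))
f('pillar',S(207,165,0));f(' D',D(274,384,0))
f('way -y near',S(375,71,.03));f(' D',D(141,277,.03))
f('way -y far',S(357,104,.03));f(' D',D(180,277,.03))
f('way +y near',S(750,172,.03));f(' D',D(168,35,.03))
f('way +y far',S(738,207,.03));f(' D',D(203,37,.03))
f('eyepiece top',D(282,510,.056)); f('cover',[D(60,512,.005),D(130,487,.005),D(70,402,.005)])
f('prism',[S(600,322,.03),S(672,335,.03),D(338,40,.03),D(396,85,.03)])
f('bottle',S(428,335,.085))
c=arm.get_calibration('wrist')
for n,p,z in [('way-y near',(163,240),.03),('way -y far',(192,241),.03),('base -y far',(201,241),.019),('bay +y fr outer',(332,45),.02),('bay +y bk outer',(392,51),.02),('-y inner front',(298,357),.02),('+y inner back floor',(370,72),.0)]: f(n,onz(c,p,z)[:2])
```

```text
bay -y front outer [ 0.6027 -0.1892]
 D [ 0.5987 -0.1952]
bay -y front inner [ 0.6069 -0.1695]
 D [ 0.603  -0.1765]
bay +y front inner [0.6399 0.1456]
 D [0.6349 0.1435]
bay +y front outer [0.6445 0.1623]
 D [0.6379 0.1588]
bay -y back outer [ 0.6557 -0.1961]
 D [ 0.652  -0.1992]
bay +y back outer [0.6979 0.1541]
 D [0.6926 0.1532]
pillar [ 0.5738 -0.1144]
 D [ 0.5676 -0.1197]
way -y near [ 0.4686 -0.0222]
 D [ 0.4637 -0.0304]
way -y far [ 0.5072 -0.0218]
 D [ 0.4954 -0.0322]
way +y near [0.4838 0.2656]
 D [0.4828 0.2637]
way +y far [0.5207 0.265 ]
 D [0.5163 0.2589]
eyepiece top [ 0.5677 -0.2612]
cover [[ 0.4064 -0.2262]
 [ 0.4571 -0.2082]
 [ 0.4086 -0.1312]]
prism [[0.653  0.2024]
 [0.6488 0.2494]
 [0.6453 0.2474]
 [0.6942 0.1824]]
bottle [0.7438 0.1163]
way-y near [ 0.4669 -0.0259]
way -y far [ 0.497  -0.0269]
base -y far [ 0.5026 -0.0298]
bay +y fr outer [0.6399 0.1595]
bay +y bk outer [0.6962 0.1545]
-y inner front [ 0.6038 -0.1683]
+y inner back floor [0.6789 0.1398]
```

```bash
R='[[1,-0.027,0.0244,-0.01,-0.097],[1,-0.027,0.0244,-0.01,-0.097],[1,-0.027,0.0244,-0.01,-0.097],[1,-0.027,0.0244,-0.01,-0.097],[1,-0.027,0.0244,-0.01,-0.097],[1,-0.027,0.0244,-0.01,-0.097],[1,-0.027,0.0244,-0.01,-0.097],[1,-0.027,0.0244,-0.01,-0.097]]'; echo skip
python3 -m crank '[[1,-0.027,0.0244,-0.01,-0.097],[1,-0.027,0.0244,-0.01,-0.097],[1,-0.027,0.0244,-0.01,-0.097],[1,-0.027,0.0244,-0.01,-0.097],[1,-0.027,0.0244,-0.01,-0.097],[1,-0.027,0.0244,-0.01,-0.097],[1,-0.027,0.0244,-0.01,-0.097],[1,-0.027,0.0244,-0.01,-0.097]]'
python3 -m crank '[[1,-0.027,0.0244,-0.01,-0.097],[1,-0.027,0.0244,-0.01,-0.097],[1,-0.027,0.0244,-0.01,-0.097],[1,-0.027,0.0244,-0.01,-0.097],[1,-0.027,0.0244,-0.01,-0.097],[1,-0.027,0.0244,-0.01,-0.097],[1,-0.027,0.0244,-0.01,-0.097],[1,-0.027,0.0244,-0.01,-0.097]]'
python3 - <<'E'
from h import *
im,c=snap('wrist','w1.png')
from scipy.spatial.transform import Rotation as R
s=arm.observe();print(s['clock'],s['position'],R.from_rotvec(s['ee_rot']).as_matrix().round(3).tolist(),s['force'],s['joints'])
E
```

```text
skip
clock: 0.82
position: [0.5378, 0.0784, 0.2113]
ee_rot: [-2.921, -1.155, 0.001]
force: [1.2, 1.1, -0.3]
width: 1.0
clock: 1.48
position: [0.4515, 0.1565, 0.1795]
ee_rot: [3.14, -0.093, -0.0]
force: [0.7, 0.4, 0.0]
width: 0.999
1.5333 [0.44894907 0.15847428 0.17851913] [[0.998, -0.065, -0.003], [-0.065, -0.998, 0.0], [-0.003, 0.0, -1.0]] [-3.04974933  1.61463163 -0.87759678] [-0.67966246  0.26893491  0.28208144  2.02492412 -0.09932284  0.86310147
 -1.97821767]
```

View pics/w1.png

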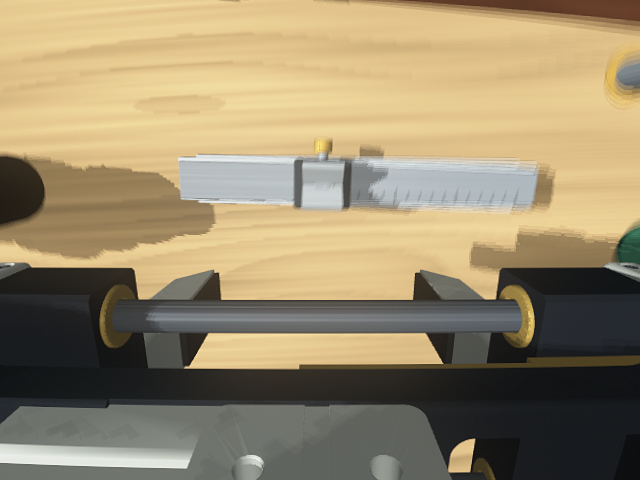

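The wrist view shows the whole rail, from (180,180) to (540,180), with motion blur. I'll take a settled shot and measure the way's edges.

Run:
```python
from h import *
arm.get_image('scene')
im,c=snap('wrist','w2.png')
s=arm.observe();print(s['clock'],s['position'],s['force'])
cv2.imwrite('pics/w2c.png',cv2.resize(im[130:230,160:560,::-1],None,fx=2,fy=2))
for p,z in [((180,199),.03),((181,156),.03),((535,207),.03),((535,161),.03),((625,76),0)]: print(p,onz(c,p,z).round(4))
```

```text
1.6333 [0.45149352 0.15667733 0.17951968] [-0.09600905  0.19817857  0.52898831]
(180, 199) [0.4822 0.2683 0.03  ]
(181, 156) [0.5164 0.2625 0.03  ]
(535, 207) [ 0.4599 -0.0245  0.03  ]
(535, 161) [ 0.4976 -0.021   0.03  ]
(625, 76) [ 0.564  -0.1126  0.    ]
```

View pics/w2c.png

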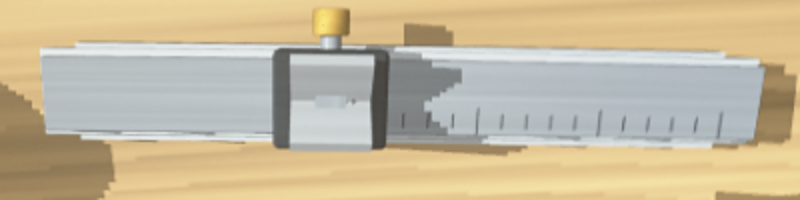

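Run:
```python
from h import *
c=arm.get_calibration('wrist')
P=[onz(c,(a/2+160-.25,b/2+130-.25),.03)[:2] for a,b in [(45,132),(42,56),(755,138),(762,66)]]
print(np.round(P,4)); l=(P[0]+P[1])/2; r=(P[2]+P[3])/2; print((l+r)/2,l-r,np.degrees(np.arctan2((l-r)[0],(l-r)[1])),np.linalg.norm(l-r))
```

```text
[[ 0.4859  0.2655]
 [ 0.5162  0.2624]
 [ 0.4689 -0.027 ]
 [ 0.4982 -0.027 ]]
[0.49228481 0.11846409] [0.01754567 0.29092978] 3.451267731506397 0.2914583801384799
```

```bash
python3 -m crank '[[1,0,0,-0.055,0],[1,0,0,-0.055,0],[1,0,0,-0.055,0],[1,0,0,-0.055,0],[1,0,0,-0.055,0],[1,0,0,-0.055,0],[1,0,0,-0.033,0],[1,0,0,-0.023,0]]'
python3 - <<'E'
from h import *
im,c=snap('wrist','w3.png')
im,c=snap('scene','s3.png')
E
```

```text
clock: 2.3
position: [0.4526, 0.155, 0.024]
ee_rot: [3.14, -0.082, -0.001]
force: [-0.2, -0.1, 0.9]
width: 0.998
```

View pics/w3.png

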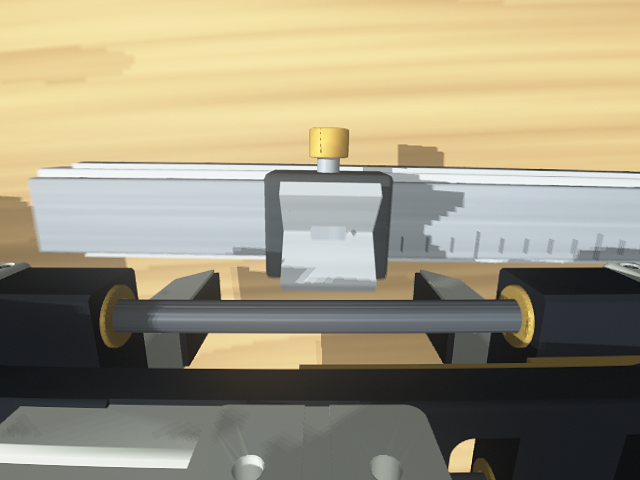

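View pics/s3.png

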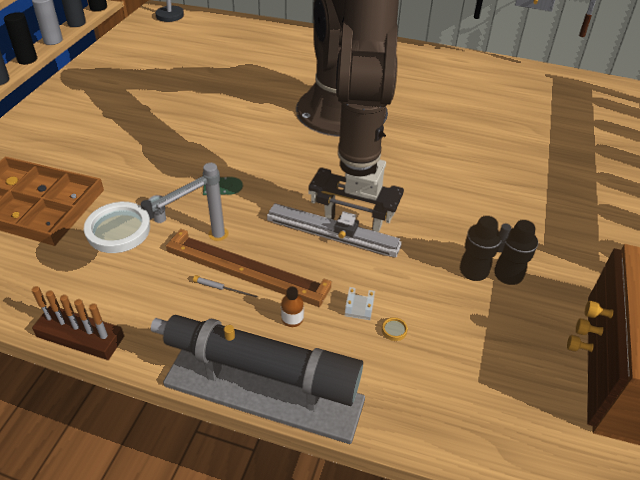

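Both fingers straddle the carrier, which shows at (328,230) in the wrist view, behind the rail's near side. Next I push forward while turning slightly counter-clockwise.

```bash
python3 -m crank '[[1,0.016,0,0,0],[1,0.016,0,0,0],[1,0.0139,-0.0027,0,0.0143],[1,0.0139,-0.0027,0,0.0143],[1,0.0139,-0.0027,0,0.0143],[1,0.0139,-0.0027,0,0.0143],[1,0.0139,-0.0027,0,0.0143],[1,0.0139,-0.0027,0,0.0143]]'
python3 - <<'E'
from h import *
im,c=snap('wrist','w4.png')
E
```

```text
clock: 3.07
position: [0.4965, 0.1496, 0.0256]
ee_rot: [-3.141, -0.058, 0.007]
force: [-11.5, 1.1, 11.3]
width: 1.002
```

View pics/w4.png

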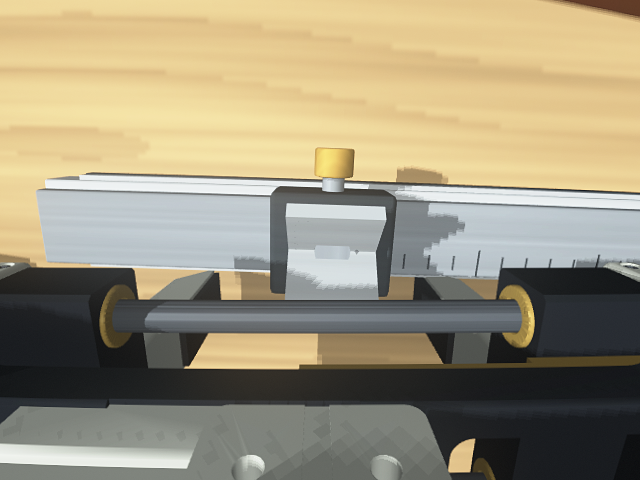

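Run:
```python
from h import *
im,c=snap('side','d4.png')
s=arm.observe();print(s['clock'],s['position'],s['force'],s['ft_torque'])
cv2.imwrite('pics/d4c.png',cv2.resize(im[130:330,180:400,::-1],None,fx=3,fy=3,interpolation=cv2.INTER_CUBIC))
im,c=snap('scene','s4.png')
cv2.imwrite('pics/s4c.png',cv2.resize(im[150:300,230:440,::-1],None,fx=3.5,fy=3.5,interpolation=cv2.INTER_CUBIC))
s=arm.observe();print(s['clock'],s['position'],s['force'],s['ft_torque'])
```

```text
3.1667 [0.49884895 0.14936497 0.02574203] [-3.63411266 -0.05293499 -0.82540587] [ 0.00389723  1.10020189 -0.28955211]
3.2167 [0.49881507 0.14934408 0.0256836 ] [-4.04404604 -1.10403472  0.5682954 ] [-0.09047929  0.86546406 -0.16336647]
```

View pics/d4c.png

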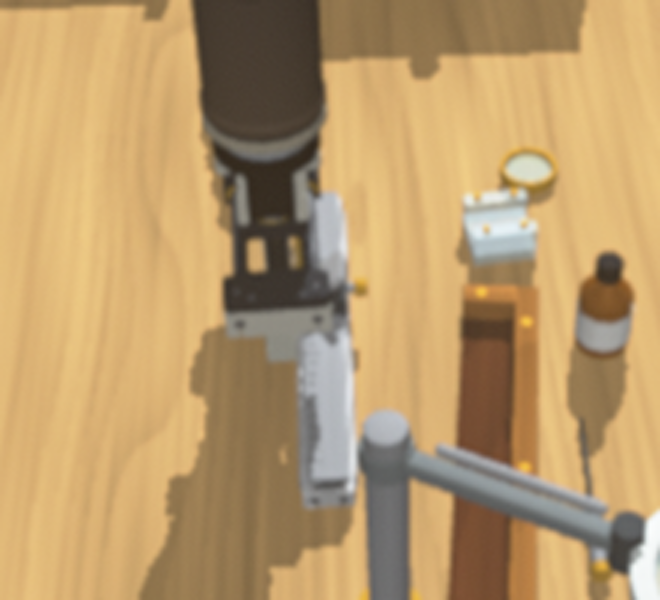

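View pics/s4c.png

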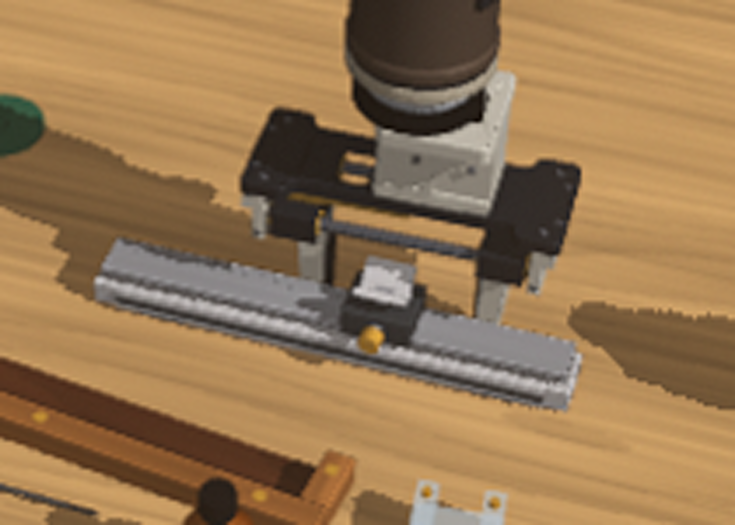

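The push is fine: the static force is about 4 N and the gripper rod passes clear above the carrier. I'll carry on.

```bash
python3 -m crank '[[1,0.0139,-0.0028,0,0.0143],[1,0.0139,-0.0028,0,0.0143],[1,0.0139,-0.0028,0,0.0143],[1,0.0139,-0.0028,0,0.0143],[1,0.0139,-0.0028,0,0.0143],[1,0.0139,-0.0028,0,0.0143],[1,0.0139,-0.0028,0,0.0143],[1,0.0139,-0.0028,0,0.0143]]'
python3 -m crank '[[1,-0.01,-0.002,0,0],[1,-0.02,-0.003,0,0],[1,-0.02,-0.003,0,0],[1,0,0,0.06,0],[1,0,0,0.08,0],[1,0,0,0.08,0],[1,0,0,0.08,0],[1,0,0,0.06,0]]'
python3 - <<'E'
from h import *
arm.get_image('scene')
im,c=snap('wrist','w5.png')
print(arm.observe()['position'])
E
```

```text
clock: 3.88
position: [0.5418, 0.1408, 0.0255]
ee_rot: [-3.132, -0.246, 0.004]
force: [-9.1, 1.4, 6.9]
width: 0.997
clock: 4.55
position: [0.5228, 0.1375, 0.172]
ee_rot: [-3.131, -0.243, -0.004]
force: [0.2, 0.4, -0.4]
width: 1.002
[0.52471933 0.13819558 0.17358693]
```

View pics/w5.png

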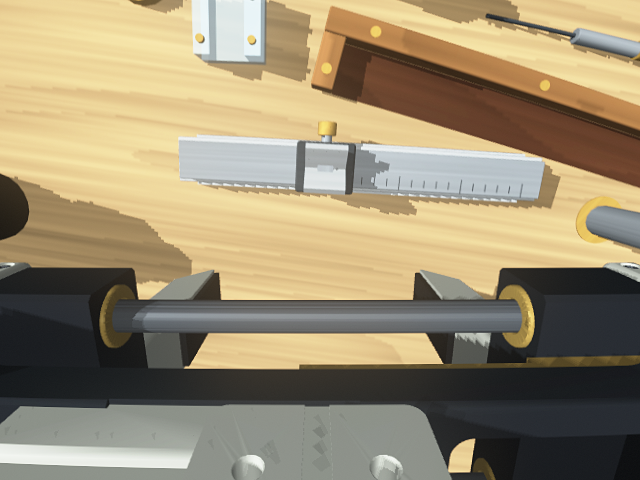

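The wrist view shows the rail tilted right-end-forward, from (180,160) to (543,180), with the bay's left block at (325,70) and the pillar foot at (600,218). Enlarging it to measure.

Run:
```python
import cv2
im=cv2.imread('pics/w5.png')
cv2.imwrite('pics/w5c.png',cv2.resize(im[0:250,160:560],None,fx=2,fy=2,interpolation=cv2.INTER_CUBIC))
```

```text
(no output)
```

View pics/w5c.png

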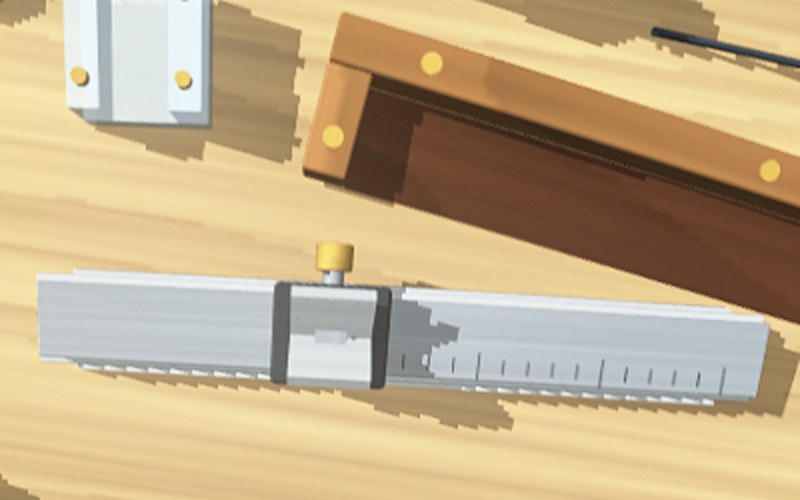

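```bash
cat >> h.py <<'E'
B0=np.array([0.641,-0.018]);TH=np.radians(6.4)
def tobay(p,B=None):
    d=np.array(p)[:2]-B0; return np.array([d@[np.cos(TH),-np.sin(TH)],d@[np.sin(TH),np.cos(TH)]])
def rail(c,pts):  # left near,left far,right near,right far way-top corners
    P=[onz(c,q,.03)[:2] for q in pts]; l=(P[0]+P[1])/2;r=(P[2]+P[3])/2
    a=np.degrees(np.arctan2((l-r)[0],(l-r)[1]))
    print('centre',((l+r)/2).round(4),'ang',round(a,2),'len',np.linalg.norm(l-r).round(4),'bay',(1000*tobay((l+r)/2)).round(1),'phi',round(6.4-a,2), 'widths',np.linalg.norm(P[0]-P[1]).round(3),np.linalg.norm(P[2]-P[3]).round(3))
E
python3 - <<'E'
from h import *
c=arm.get_calibration('wrist')
q=lambda a,b:(a/2+160-.25,b/2-.25)
rail(c,[q(40,358),q(38,280),q(758,396),q(767,324)])
for n,p in [('+y fo',(303,170)),('+y fi',(347,179)),('bo',(343,12)),('ic',(370,75)),('strip edge r',(800,203))]:
    w=onz(c,q(*p),.02); print(n,w[:2].round(4),(1000*tobay(w)).round(1))
w=onz(c,(603,219),0);print('pillar',w,tobay(w))
E
```

```text
centre [0.5812 0.111 ] ang -5.78 len 0.2883 bay [-73.8 121.5] phi 12.18 widths 0.03 0.029
+y fo [0.6383 0.1605] [-22.6 177.1]
+y fi [0.6377 0.1431] [-21.2 159.7]
bo [0.6955 0.1542] [ 35.  177.2]
ic [0.6757 0.1406] [ 16.9 161.5]
strip edge r [ 0.6583 -0.0358] [ 19.2 -15.7]
pillar [ 0.57164255 -0.1199317   0.        ] [-0.05756299 -0.10902766]
```

```bash
python3 -m crank '[[1,0,0,-0.055,0],[1,0,0,-0.055,0],[1,0,0,-0.055,0],[1,0,0,-0.055,0],[1,0,0,-0.055,0],[1,0,0,-0.055,0],[1,0,0,-0.03,0],[1,0,0,-0.012,0]]'
python3 -m crank '[[1,0.018,0.002,0,0],[1,0.018,0.002,0,0],[1,0.014,0.0015,0,0],[1,0.014,0.0015,0,0],[1,0.014,0.0015,0,0],[1,0,0,0,0],[1,-0.03,-0.003,0,0],[1,-0.03,-0.003,0,0]]'
python3 -m crank '[[1,0,0,0.05,0],[1,0,0,0.08,0],[1,0,0,0.08,0],[1,0,0,0.08,0],[1,0,0,0.06,0],[1,0,0,0.03,0],[1,0,0,0,0],[1,0,0,0,0]]'
python3 - <<'E'
from h import *
im,c=snap('wrist','w6.png')
print(arm.observe()['position'])
cv2.imwrite('pics/w6c.png',cv2.resize(im[0:250,160:560,::-1],None,fx=2,fy=2,interpolation=cv2.INTER_CUBIC))
E
```

```text
clock: 5.32
position: [0.5207, 0.1369, 0.0182]
ee_rot: [3.131, 0.244, -0.005]
force: [-0.3, -0.3, 0.2]
width: 1.001
clock: 5.98
position: [0.5316, 0.1387, 0.0214]
ee_rot: [-3.132, -0.243, -0.005]
force: [-0.1, 1.0, 0.2]
width: 0.998
clock: 6.65
position: [0.5311, 0.1388, 0.1738]
ee_rot: [-3.131, -0.244, -0.005]
force: [0.2, 0.1, -0.7]
width: 0.997
[0.53031356 0.13857509 0.17269417]
```

View pics/w6c.png

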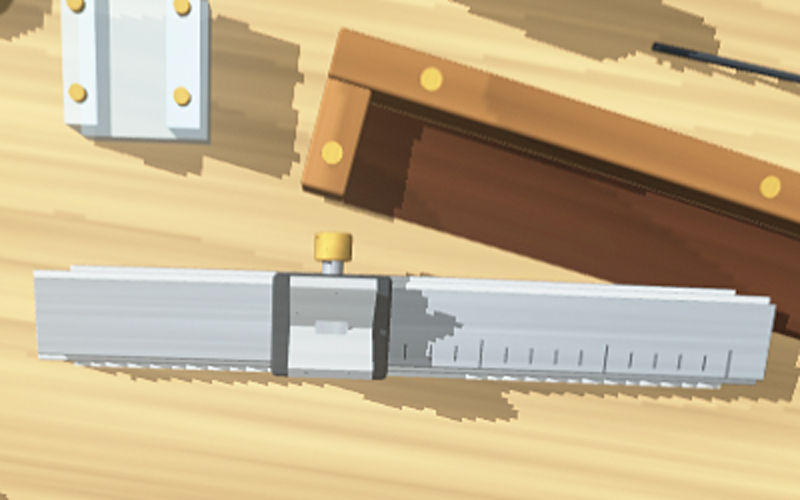

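Run:
```python
from h import *
c=arm.get_calibration('wrist')
q=lambda a,b:(a/2+160-.25,b/2-.25)
rail(c,[q(38,356),q(34,277),q(764,379),q(774,306)])
for n,p in [('+y fo',(303,186)),('+y fi',(345,195)),('ic',(370,91)),('strip edge r',(800,222))]:
    w=onz(c,q(*p),.02); print(n,w[:2].round(4),(1000*tobay(w)).round(1))
```

```text
centre [0.5899 0.1113] ang -6.98 len 0.2896 bay [-65.2 122.8] phi 13.38 widths 0.03 0.029
+y fo [0.6369 0.1595] [-23.9 176. ]
+y fi [0.6361 0.1429] [-22.8 159.4]
ic [0.6743 0.1397] [ 15.5 160.4]
strip edge r [ 0.6557 -0.0371] [ 16.8 -17.4]
```

```bash
sed -i 's/B0=np.array(\[0.641/B0=np.array([0.639/' h.py
python3 -m crank '[[0,0.0065,0.0228,0,0.0918],[0,0.0065,0.0228,0,0.0918],[0,0.0065,0.0228,0,0.0918],[0,0.0065,0.0228,0,0.0918],[0,0.0065,0.0228,0,0.0918],[0,0.0065,0.0228,0,0.0918],[0,0.0065,0.0228,0,0.0918],[0,0.0065,0.0228,0,0.0918]]'
python3 -m crank '[[0,0.0065,0.0228,0,0.0918],[0,0.0065,0.0228,0,0.0918],[0,0.0065,0.0228,0,0.0918],[0,0.0065,0.0228,0,0.0918],[0,0.0065,0.0228,0,0.0918],[0,0.0065,0.0228,0,0.0918],[0,0.0065,0.0228,0,0.0918],[0,0.0065,0.0228,0,0.0918]]'
python3 - <<'E'
from h import *
im,c=snap('wrist','w7.png')
im,c=snap('scene','s7.png')
print(arm.observe()['position'],arm.observe()['width'])
for p in [(475,278),(512,282),(480,225),(520,230)]: print(onz(c,p,0 if p[1]>250 else .14))
E
```

```text
clock: 7.37
position: [0.5504, 0.2117, 0.171]
ee_rot: [-2.809, -1.407, 0.003]
force: [-0.3, -1.0, 0.0]
width: 0.47
clock: 8.03
position: [0.5712, 0.2845, 0.1709]
ee_rot: [-2.075, -2.357, 0.003]
force: [0.4, 0.4, -0.6]
width: 0.005
[0.57103783 0.28576282 0.17090873] 0.005007165931906973
[0.52074141 0.43622668 0.        ]
[0.50719707 0.51129521 0.        ]
[0.51677588 0.4163908  0.14      ]
[0.50543935 0.491669   0.14      ]
```

View pics/w7.png

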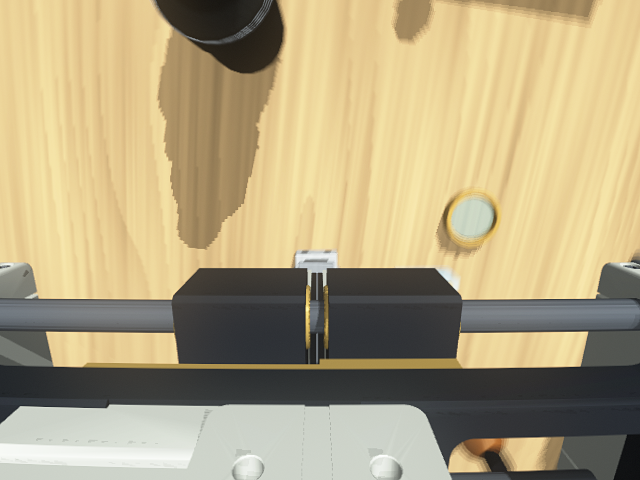

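View pics/s7.png

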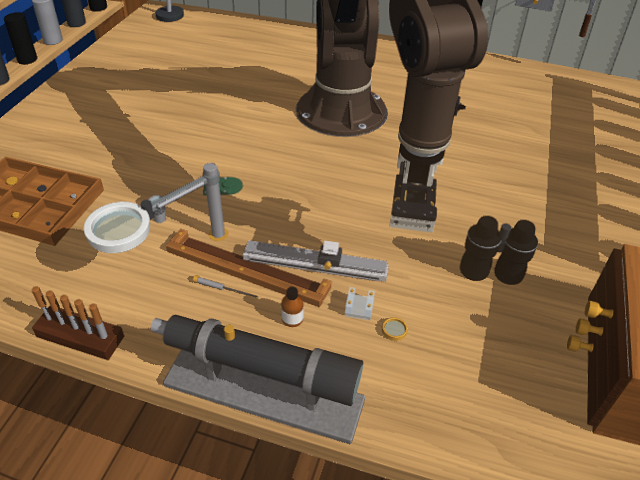

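Run:
```python
from h import *
im,c=snap('wrist','w8.png')
print(arm.observe()['position'])
cv2.imwrite('pics/w8c.png',cv2.resize(im[220:340,240:400,::-1],None,fx=4,fy=4,interpolation=cv2.INTER_CUBIC))
for p,z in [((295,254),.011),((337,254),.011),((316,267),.03)]: print(onz(c,p,z))
for P in [[.571,.286,.154],[0.571,0.261,0.019]]: print(proj(c,P))
im,c=snap('scene','s8.png')
cv2.imwrite('pics/s8c.png',cv2.resize(im[200:320,160:400,::-1],None,fx=3.3,fy=3.3,interpolation=cv2.INTER_CUBIC))
```

```text
[0.57107504 0.28462198 0.17103447]
[0.55592527 0.25893621 0.011     ]
[0.59261597 0.26357831 0.011     ]
[0.57501572 0.25575054 0.03      ]
[[314.86297474 290.80464978]]
[[312.15703157 256.52721957]]
```

View pics/w8c.png

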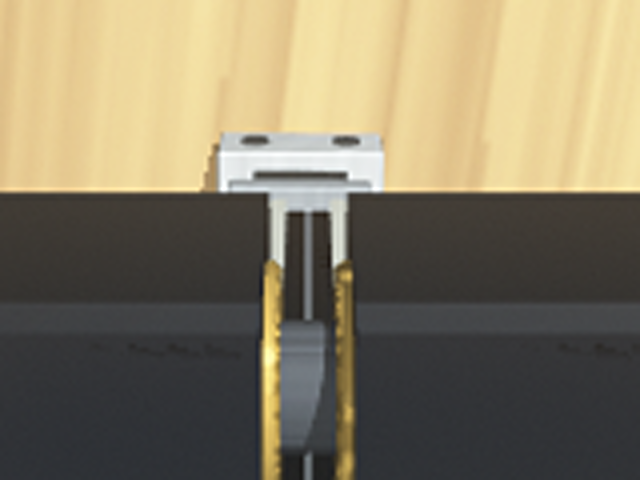

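View pics/s8c.png

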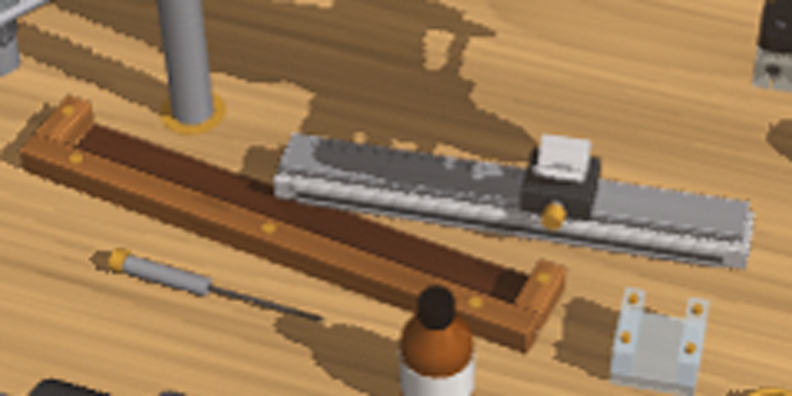

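The wrist view shows the rail's left end face at about (316,254), centred ahead of the shut fingers with a gap of about 14 mm. Next I descend and push it along its axis.

```bash
python3 -m crank '[[0,0.007,0.001,-0.055,0],[0,0,0,-0.055,0],[0,0,0,-0.055,0],[0,0,0,-0.055,0],[0,0,0,-0.055,0],[0,0,0,-0.045,0],[0,0,0,-0.025,0],[0,0,0,-0.01,0]]'
python3 -m crank '[[0,0.0014,-0.0175,0,0],[0,0.0014,-0.0175,0,0],[0,0.0014,-0.0175,0,0],[0,0.0014,-0.0175,0,0],[0,0.0014,-0.0175,0,0],[0,0.0014,-0.0175,0,0],[0,0.0014,-0.0175,0,0],[0,0.0014,-0.0175,0,0]]'
python3 - <<'E'
from h import *
im,c=snap('scene','s9.png')
print(arm.observe()['position'])
cv2.imwrite('pics/s9c.png',cv2.resize(im[200:320,160:400,::-1],None,fx=3.3,fy=3.3,interpolation=cv2.INTER_CUBIC))
im,c=snap('side','d9.png')
cv2.imwrite('pics/d9c.png',cv2.resize(im[160:370,230:400,::-1],None,fx=2.8,fy=2.8,interpolation=cv2.INTER_CUBIC))
E
```

```text
clock: 8.9
position: [0.5734, 0.2834, 0.0286]
ee_rot: [-2.084, -2.35, 0.005]
force: [-1.2, -0.8, 0.7]
width: 0.004
clock: 9.57
position: [0.5795, 0.2294, 0.0316]
ee_rot: [-2.081, -2.353, -0.004]
force: [-0.0, 5.1, 1.2]
width: 0.007
[0.57984542 0.22722445 0.03147952]
```

View pics/s9c.png

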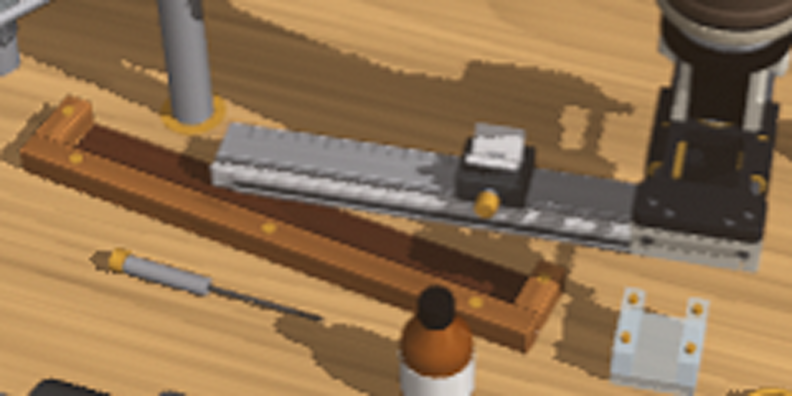

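View pics/d9c.png

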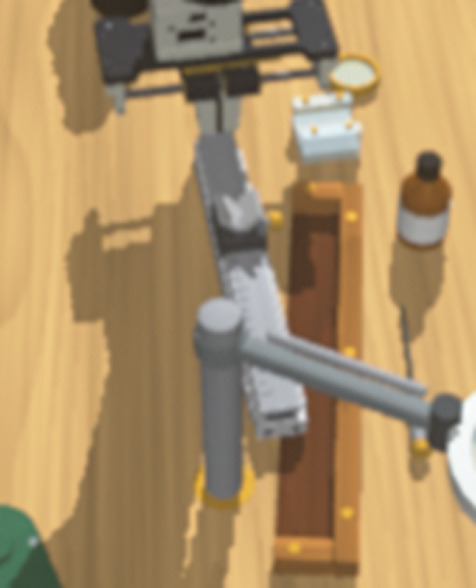

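Run:
```python
from h import *
cs=arm.get_calibration('scene');cd=arm.get_calibration('side')
S=lambda u,v,z:onz(cs,(u/3.3+160-.33,v/3.3+200-.33),z)
D=lambda u,v,z:onz(cd,(u/2.8+230-.3,v/2.8+160-.3),z)
for n,p in [('S rn',S(229,123,.03)),('S rf',S(213,163,.03)),('D rn',D(258,413,.03)),('D rf',D(303,405,.03)),('S pil',S(194,120,0)),('D pil',D(224,488,0)),('S -y fi',S(92,108,.02)),('D -y fi',D(278,543,.02)),('S+y fi',S(528,266,.02)),('D +y fi',D(291,196,.02)),('S baybackfloor edge strip top mid',S(268,222,.02))]: print(n,p[:2].round(4),(1000*tobay(p)).round(1))
```

```text
S rn [ 0.6005 -0.0754] [-31.8 -61.3]
S rf [ 0.6368 -0.0705] [  3.6 -52.4]
D rn [ 0.5947 -0.0798] [-37.2 -66.3]
D rf [ 0.627  -0.0746] [ -5.6 -57.6]
S pil [ 0.5779 -0.113 ] [ -50.2 -101.3]
D pil [ 0.5683 -0.1214] [ -58.7 -110.6]
S -y fi [ 0.6074 -0.1704] [ -14.4 -154.9]
D -y fi [ 0.6021 -0.1806] [ -18.5 -165.7]
S+y fi [0.6466 0.1394] [-10.  157.2]
D +y fi [0.6347 0.1435] [-22.3 160. ]
S baybackfloor edge strip top mid [ 0.6638 -0.0226] [25.1 -1.8]
```

```bash
python3 -m crank '[[0,0.0017,-0.0179,-0.006,0],[0,0.0017,-0.0179,-0.006,0],[0,0.0017,-0.0179,0,0],[0,0.0017,-0.0179,0,0],[0,0.0017,-0.0179,0,0],[0,0.0017,-0.0179,0,0],[0,0.0017,-0.0179,0,0],[0,0.0017,-0.0179,0,0]]'
python3 - <<'E'
from h import *
im,c=snap('side','d10.png')
cv2.imwrite('pics/d10c.png',cv2.resize(im[160:370,230:400,::-1],None,fx=2.8,fy=2.8,interpolation=cv2.INTER_CUBIC))
im,c=snap('scene','s10.png')
s=arm.observe();print(s['position'],s['force'])
cv2.imwrite('pics/s10c.png',cv2.resize(im[200:320,160:400,::-1],None,fx=3.3,fy=3.3,interpolation=cv2.INTER_CUBIC))
E
```

```text
clock: 10.33
position: [0.5852, 0.1743, 0.0271]
ee_rot: [-2.079, -2.355, -0.008]
force: [-1.4, 9.6, 6.5]
width: 0.002
[0.5854054  0.17196801 0.02686617] [0.80528656 4.17343964 2.70211694]
```

View pics/s10c.png

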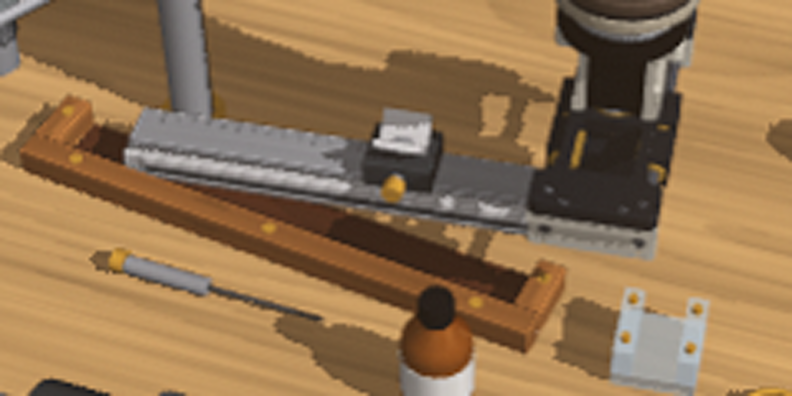

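View pics/d10c.png

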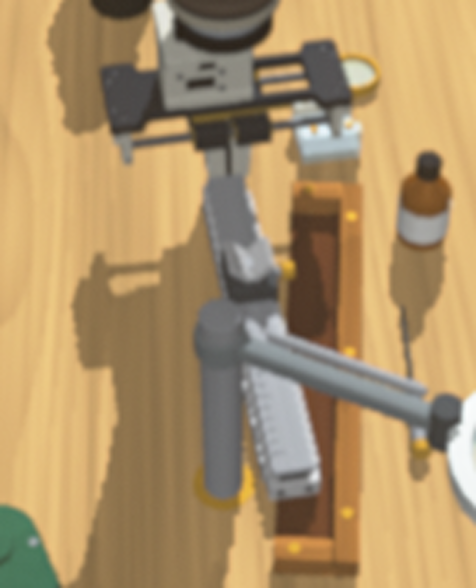

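Run:
```python
from h import *
cs=arm.get_calibration('scene');cd=arm.get_calibration('side')
S=lambda u,v,z:onz(cs,(u/3.3+160-.33,v/3.3+200-.33),z)
D=lambda u,v,z:onz(cd,(u/2.8+230-.3,v/2.8+160-.3),z)
for n,p in [('S rn',S(145,110,.03)),('S rf',S(128,148,.03)),('D rn',D(272,474,.03)),('D rf',D(316,464,.03))]: print(n,p[:2].round(4),(1000*tobay(p)).round(1))
```

```text
S rn [ 0.607  -0.1313] [ -19.1 -116.2]
S rf [ 0.642  -0.1266] [  15.1 -107.6]
D rn [ 0.6012 -0.1319] [ -24.9 -117.4]
D rf [ 0.632  -0.1254] [   5.  -107.6]
```

```bash
python3 -m crank '[[0,0.001,-0.0165,0,0],[0,0.001,-0.0165,0,0],[0,0.001,-0.0165,0,0],[0,0.001,-0.0165,0,0],[0,0.001,-0.0165,0,0],[0,0,0,0,0],[0,0,0,0,0],[0,0,0,0,0]]'
python3 - <<'E'
from h import *
im,c=snap('side','d11.png')
cv2.imwrite('pics/d11c.png',cv2.resize(im[160:370,230:400,::-1],None,fx=2.8,fy=2.8,interpolation=cv2.INTER_CUBIC))
im,c=snap('scene','s11.png')
s=arm.observe();print(s['position'],s['force'])
cv2.imwrite('pics/s11c.png',cv2.resize(im[200:320,160:400,::-1],None,fx=3.3,fy=3.3,interpolation=cv2.INTER_CUBIC))
E
```

```text
clock: 11.1
position: [0.5869, 0.1387, 0.0262]
ee_rot: [2.081, 2.353, 0.002]
force: [1.6, 4.1, 2.9]
width: 0.003
[0.58666889 0.13867283 0.02591787] [1.7832408  3.59394863 2.33799071]
```

View pics/s11c.png

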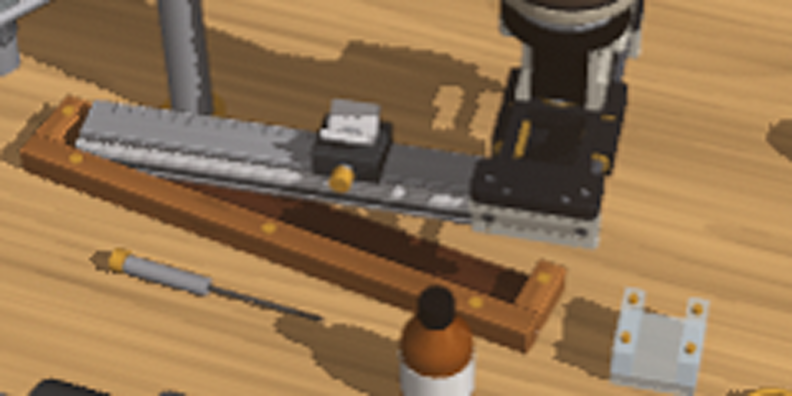

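View pics/d11c.png

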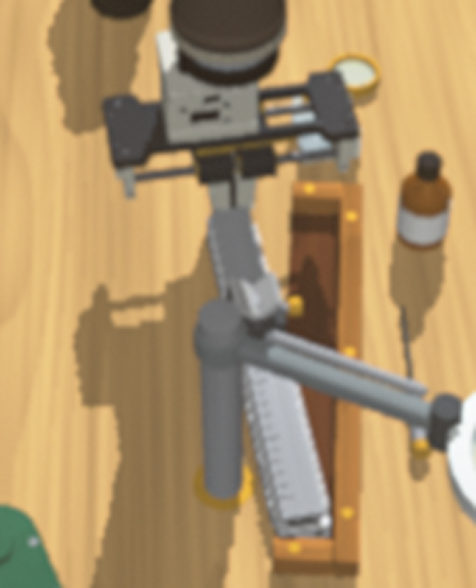

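Run:
```python
from h import *
cs=arm.get_calibration('scene');cd=arm.get_calibration('side')
S=lambda u,v,z:onz(cs,(u/3.3+160-.33,v/3.3+200-.33),z)
D=lambda u,v,z:onz(cd,(u/2.8+230-.3,v/2.8+160-.3),z)
for n,p in [('S rn',S(93,102,.03)),('S rf',S(78,139,.03)),('D rn',D(284,524,.03)),('D rf',D(329,516,.03)),('D ln',D(209,215,.03)),('blk in f S',S(83,107,.02)),('D',D(277,542,.02)),('D blk back in',D(340,541,.02))]: print(n,p[:2].round(4),(1000*tobay(p)).round(1))
```

```text
S rn [ 0.6112 -0.1664] [ -11.1 -150.6]
S rf [ 0.645  -0.1602] [  21.8 -140.7]
D rn [ 0.6066 -0.1724] [ -15. -157.]
D rf [ 0.6371 -0.1679] [  14.8 -149.1]
D ln [0.5673 0.1162] [-86.2 125.4]
blk in f S [ 0.6085 -0.1764] [ -12.7 -160.8]
D [ 0.6015 -0.1798] [ -19.2 -165. ]
D blk back in [ 0.6437 -0.1815] [  22.9 -162. ]
```

The right end is now behind the pillar: its end face shows near (305,530) in the side crop, just short of the end block. I back off, go round and look again before the swing.

```bash
python3 -m crank '[[0,-0.0025,0.02,0,0],[0,-0.0025,0.02,0,0],[0,0,0,0.05,0],[0,0,0,0.07,0],[0,0,0,0.07,0],[0,0,0,0.07,0],[0,0,0,0.06,0],[0,0,0,0.04,0]]'
python3 -m crank '[[0.2,-0.0042,-0.0211,0,-0.0938],[0.5,-0.0042,-0.0211,0,-0.0938],[1,-0.0042,-0.0211,0,-0.0938],[1,-0.0042,-0.0211,0,-0.0938],[1,-0.0042,-0.0211,0,-0.0938],[1,-0.0042,-0.0211,0,-0.0938],[1,-0.0042,-0.0211,0,-0.0938],[1,-0.0042,-0.0211,0,-0.0938]]'
python3 -m crank '[[1,-0.0042,-0.0211,0,-0.0938],[1,-0.0042,-0.0211,0,-0.0938],[1,-0.0042,-0.0211,0,-0.0938],[1,-0.0042,-0.0211,0,-0.0938],[1,-0.0042,-0.0211,0,-0.0938],[1,-0.0042,-0.0211,0,-0.0938],[1,-0.0042,-0.0211,0,-0.0938],[1,-0.0042,-0.0211,0,-0.0938]]'
python3 - <<'E'
from h import *
arm.get_image('scene');arm.get_image('scene')
im,c=snap('wrist','w12.png')
s=arm.observe();print(s['position'],s['ee_rot'],s['width'])
E
```

```text
clock: 11.87
position: [0.5844, 0.1551, 0.1719]
ee_rot: [2.08, 2.353, 0.001]
force: [0.8, 0.3, -0.5]
width: 0.006
clock: 12.53
position: [0.57, 0.0869, 0.1692]
ee_rot: [2.827, 1.37, -0.003]
force: [-0.2, 0.4, -0.7]
width: 0.535
clock: 13.2
position: [0.5566, 0.0195, 0.1693]
ee_rot: [3.136, 0.184, -0.003]
force: [0.5, 0.3, 0.9]
width: 0.999
[0.55691903 0.01940247 0.16941312] [ 3.13496226e+00  1.93396695e-01 -2.01563806e-03] 0.9966253636811989
```

View pics/w12.png

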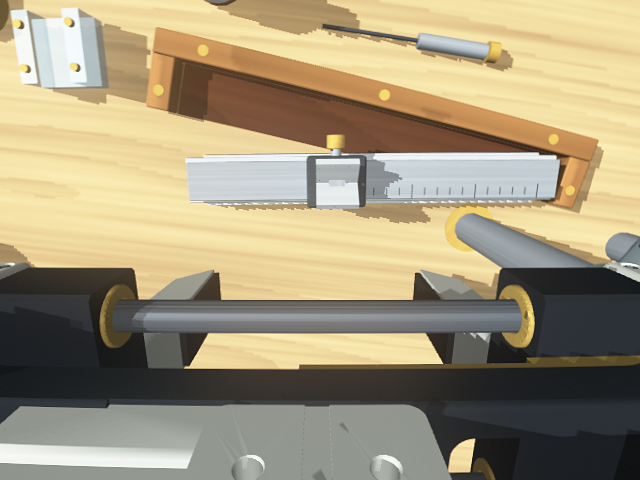

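The wrist view shows the whole bay and the rail. The rail's right end at (557,180) lies between the pillar foot at (467,228) and the strip. Enlarging.

Run:
```python
import cv2
im=cv2.imread('pics/w12.png')
cv2.imwrite('pics/w12a.png',cv2.resize(im[120:250,400:620],None,fx=3.5,fy=3.5,interpolation=cv2.INTER_CUBIC))
cv2.imwrite('pics/w12b.png',cv2.resize(im[10:220,130:350],None,fx=2.7,fy=2.7,interpolation=cv2.INTER_CUBIC))
```

```text
(no output)
```

View pics/w12a.png

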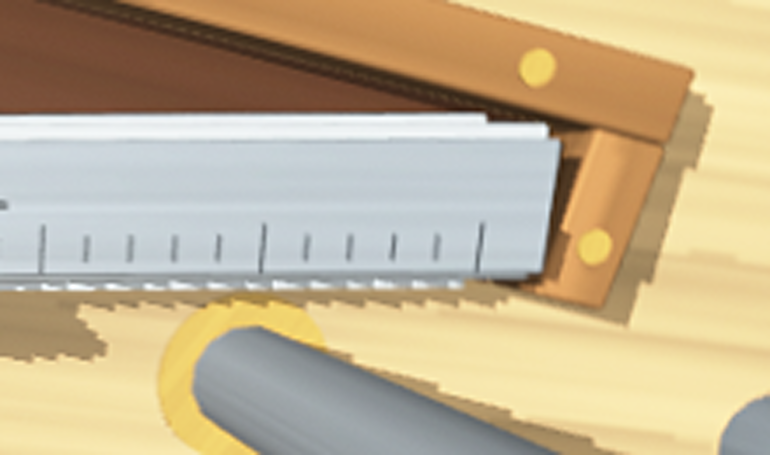

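View pics/w12b.png

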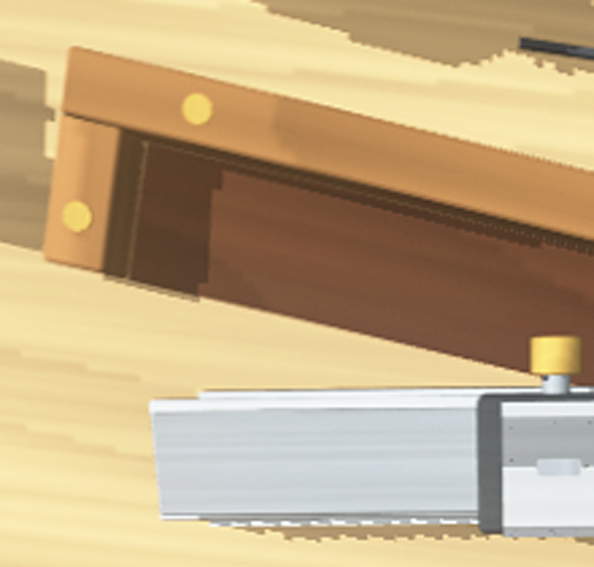

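Run:
```python
from h import *
c=arm.get_calibration('wrist')
A=lambda a,b:(a/3.5+400-.36,b/3.5+120-.36)
Bq=lambda a,b:(a/2.7+130-.3,b/2.7+10-.3)
rail(c,[Bq(161,517),Bq(152,408),A(545,272),A(560,142)])
P={n:onz(c,p,.02)[:2] for n,p in [('-of',A(603,306)),('-ob',A(693,72)),('-ib',A(596,130)),('+of',Bq(45,260)),('+if',Bq(104,272)),('+ib',Bq(120,128)),('+ob',Bq(70,47))]}
for n in P: print(n,P[n].round(4),(1000*tobay(P[n])).round(1))
d=P['+of']-P['-of'];print(np.degrees(np.arctan2(d[0],d[1])),np.linalg.norm(d)); d=P['+ob']-P['-ob'];print(np.degrees(np.arctan2(d[0],d[1])),np.linalg.norm(d))
```

```text
centre [ 0.6047 -0.0198] ang -7.48 len 0.2916 bay [-33.9  -5.6] phi 13.88 widths 0.031 0.029
-of [ 0.6027 -0.1902] [ -16.9 -175.2]
-ob [ 0.6582 -0.1957] [  38.8 -174.4]
-ib [ 0.6424 -0.1765] [  21.  -157.1]
+of [0.6388 0.1626] [-20.4 179.5]
+if [0.6374 0.1455] [-19.8 162.3]
+ib [0.6764 0.1422] [ 19.3 163.4]
+ob [0.6957 0.1569] [ 36.8 180.1]
5.842228564173016 0.35470012864944384
6.070516455310836 0.3545518679714298
```

```bash
python3 -m crank '[[1,0,0,-0.055,0],[1,0,0,-0.055,0],[1,0,0,-0.055,0],[1,0,0,-0.055,0],[1,0,0,-0.055,0],[1,0,0,-0.045,0],[1,0,0,-0.027,0],[1,0,0,-0.01,0]]'
python3 -m crank '[[1,0.0145,0.002,0,0],[1,0.0145,0.002,0,0],[1,0.0062,0.0022,0,-0.0125],[1,0.0062,0.0022,0,-0.0125],[1,0.0062,0.0022,0,-0.0125],[1,0.0062,0.0022,0,-0.0125],[1,0.0062,0.0022,0,-0.0125],[1,0.0062,0.0022,0,-0.0125]]'
python3 - <<'E'
from h import *
im,c=snap('wrist','w13.png')
s=arm.observe();print(s['position'],s['force'],s['width'])
E
```

```text
clock: 14.02
position: [0.5564, 0.0203, 0.0252]
ee_rot: [-3.135, -0.196, 0.005]
force: [0.5, 0.2, 0.5]
width: 1.0
clock: 14.68
position: [0.5834, 0.0262, 0.0273]
ee_rot: [3.141, 0.066, -0.002]
force: [-6.3, -2.2, 5.0]
width: 0.997
[0.58400341 0.02644557 0.02736774] [-4.51907039 -1.33293995  1.90187507] 1.0017034898178017
```

View pics/w13.png

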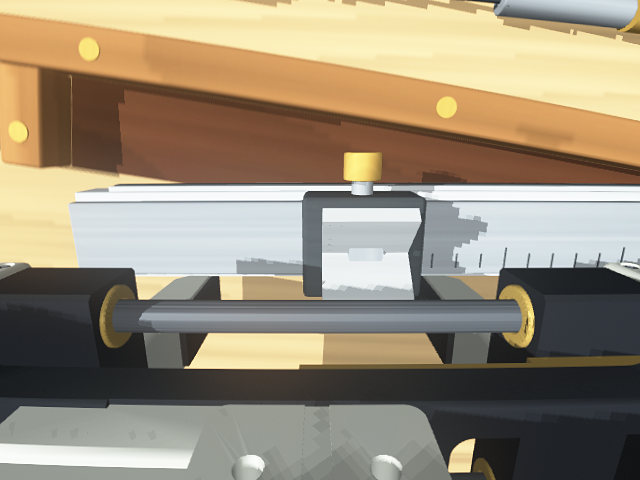

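Run:
```python
from h import *
c=arm.get_calibration('wrist')
for n,p,z in [('rail left far way',(72,203),.03),('left near way',(79,272),.03),('blk if top',(42,163),.02),('blk if floor',(72,168),0.0)]:
    w=onz(c,p,z);print(n,w[:2].round(4),(1000*tobay(w)).round(1))
```

```text
rail left far way [0.6262 0.1257] [-28.7 141.4]
left near way [0.5972 0.1265] [-57.7 138.9]
blk if top [0.6409 0.1435] [-16.2 160.7]
blk if floor [0.6376 0.1444] [-19.5 161.2]
```

The rail lies flush on both fingers. Its left end clears the left block by about 15 mm along the bay, so I'll continue the swing.

```bash
python3 -m crank '[[1,0.0063,0.0018,0,-0.0125],[1,0.0063,0.0018,0,-0.0125],[1,0.0063,0.0018,0,-0.0125],[1,0.0063,0.0017,0,-0.0125],[1,0.0063,0.0016,0,-0.0125],[1,0.0063,0.0015,0,-0.0125],[1,0,0,0,0],[1,0,0,0,0]]'
python3 - <<'E'
from h import *
im,c=snap('wrist','w14.png')
s=arm.observe();print(s['position'],s['force'],s['ee_rot'])
E
```

```text
clock: 15.4
position: [0.599, 0.0306, 0.0272]
ee_rot: [-3.141, 0.057, 0.0]
force: [-5.2, -0.1, 2.6]
width: 1.002
[0.59896789 0.03059482 0.02719477] [-5.72307925 -0.31065167  3.1267938 ] [-3.14093920e+00  5.65298711e-02  2.82503681e-04]
```

View pics/w14.png

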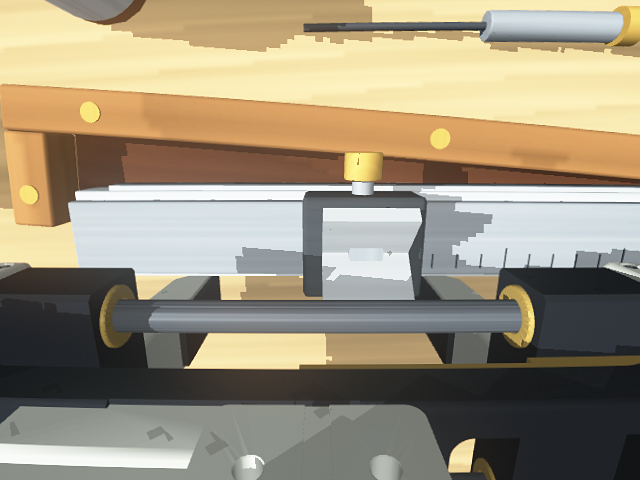

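Run:
```python
from h import *
c=arm.get_calibration('wrist')
for n,p,z in [('rail left far way',(69,203),.03),('left near way',(77,272),.03),('base left far',(77,198),.019),('blk if top',(46,225),.02),('blk if floor',(70,224),0.0),('inner back floor',(76,160),0)]:
    w=onz(c,p,z);print(n,w[:2].round(4),(1000*tobay(w)).round(1))
```

```text
rail left far way [0.6487 0.1276] [ -6.6 145.7]
left near way [0.6198 0.1302] [-35.6 145.1]
base left far [0.6493 0.1314] [ -6.4 149.7]
blk if top [0.6383 0.147 ] [-19.  163.9]
blk if floor [0.6347 0.1506] [-23.1 167.1]
inner back floor [0.665  0.1415] [  8.1 161.4]
```

```bash
python3 -m crank '[[1,0.0058,0.001,0,-0.0111],[1,0.0058,0.001,0,-0.0111],[1,0.0058,0.001,0,-0.0111],[1,0.0058,0.001,0,-0.0111],[1,0.0058,0.001,0,-0.0111],[1,0.0058,0.001,0,-0.0111],[1,0,0,0,0],[1,0,0,0,0]]'
python3 - <<'E'
from h import *
im,c=snap('wrist','w15.png')
s=arm.observe();print(s['position'],s['force'],s['ft_torque'],s['ee_rot'])
E
```

```text
clock: 16.12
position: [0.6123, 0.0331, 0.027]
ee_rot: [-3.137, 0.166, 0.002]
force: [-6.1, 0.7, 3.8]
width: 0.997
[0.61236886 0.03308785 0.02703825] [-6.05408002  0.67378124  3.22042888] [ 0.02340472  1.55735618 -0.32615153] [-3.13694576e+00  1.65799553e-01  1.82500017e-03]
```

View pics/w15.png

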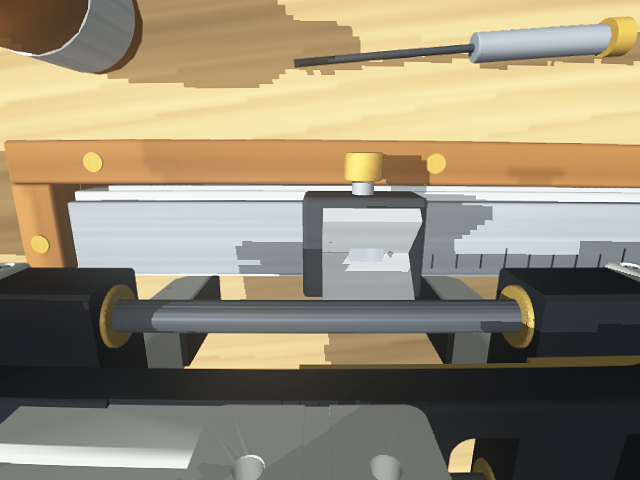

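The rail is now nearly parallel and against the strip. I'll press gently in small steps and watch the force.

```bash
python3 -m crank '[[1,0.0025,-0.0002,0,0],[1,0.0025,-0.0002,0,0],[1,0.0025,-0.0002,0,0],[1,0,0,0,0],[1,0,0,0,0],[1,0,0,0,0],[1,0,0,0,0],[1,0,0,0,0]]'
python3 - <<'E'
from h import *
s=arm.observe();print(s['position'],s['force'],s['ft_torque'],s['ee_rot'])
E
```

```text
clock: 16.83
position: [0.6126, 0.0331, 0.0269]
ee_rot: [-3.137, 0.166, 0.01]
force: [-15.6, 2.0, 12.7]
width: 0.998
[0.61263519 0.03305697 0.02688501] [-15.62210275   2.01058749  12.71726299] [-0.0950595   3.55187383 -0.53198302] [-3.13675539  0.16591274  0.00986588]
```

```bash
python3 -m crank '[[1,-0.012,0.001,0,0],[1,-0.02,0.002,0,0],[1,-0.02,0.002,0,0],[1,0,0,0.04,0],[1,0,0,0.08,0],[1,0,0,0.08,0],[1,0,0,0.08,0],[1,0,0,0.07,0]]'
python3 - <<'E'
from h import *
arm.get_image('scene');arm.get_image('scene')
im,c=snap('wrist','w16.png')
s=arm.observe();print(s['clock'],s['position'],s['force'])
cv2.imwrite('pics/w16a.png',cv2.resize(im[60:260,150:410,::-1],None,fx=3,fy=3,interpolation=cv2.INTER_CUBIC))
cv2.imwrite('pics/w16b.png',cv2.resize(im[60:260,380:640,::-1],None,fx=3,fy=3,interpolation=cv2.INTER_CUBIC))
E
```

```text
clock: 17.5
position: [0.5956, 0.0347, 0.1692]
ee_rot: [-3.137, 0.165, -0.004]
force: [1.1, 0.9, -0.2]
width: 1.002
17.65 [0.59697894 0.03481985 0.1696267 ] [ 0.10836252  0.57118812 -0.34020139]
```

View pics/w16.png

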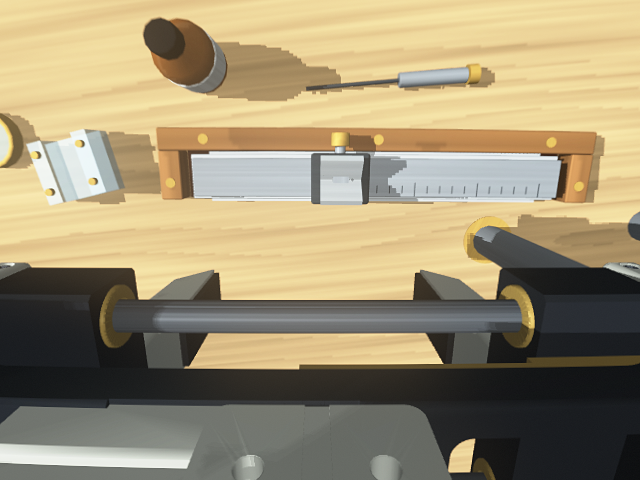

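View pics/w16a.png

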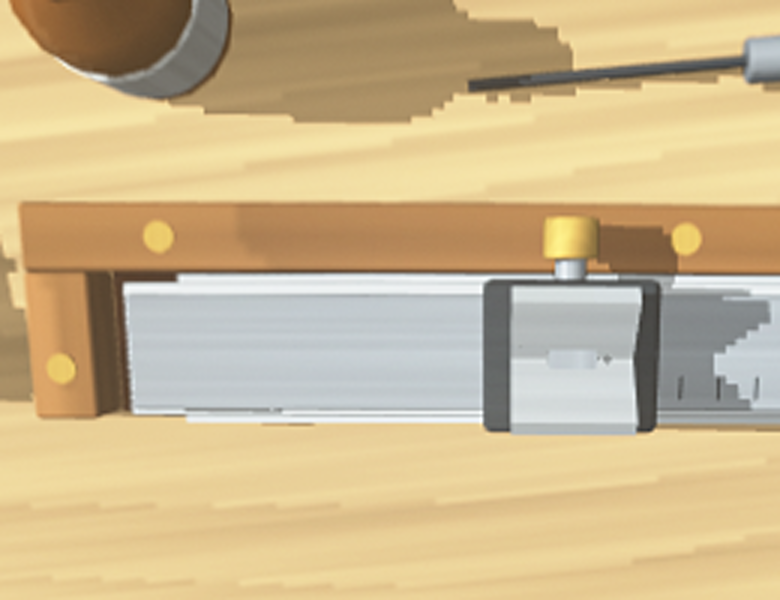

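View pics/w16b.png

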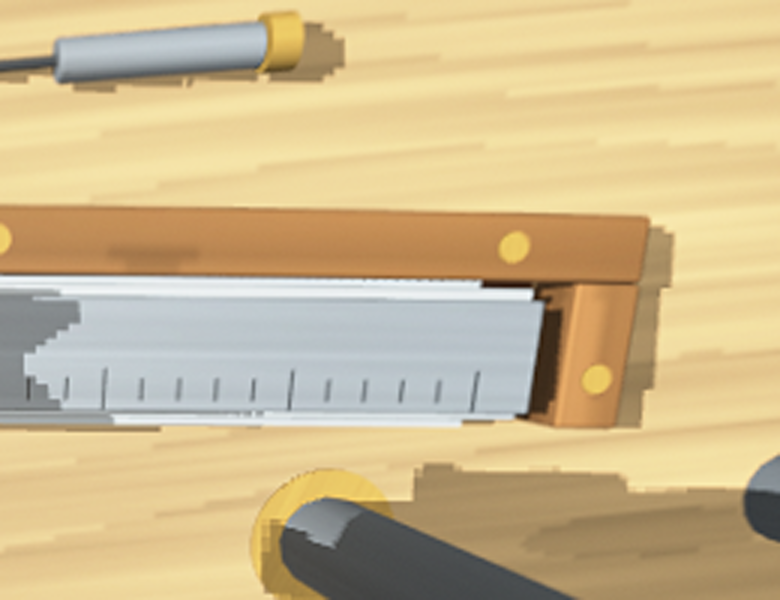

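Run:
```python
from h import *
c=arm.get_calibration('wrist')
A=lambda a,b:(a/3+150-.33,b/3+60-.33); B=lambda a,b:(a/3+380-.33,b/3+60-.33)
W=lambda p,z:onz(c,p,z)[:2]
rail(c,[A(133,411),A(124,294),B(527,416),B(541,302)])
sl=W(A(100,271),.02); sr=W(B(560,282),.02); d=sl-sr; th=np.arctan2(d[0],d[1]); print('strip ang',np.degrees(th))
n=np.array([np.cos(th),-np.sin(th)]); t=np.array([np.sin(th),np.cos(th)])
for nm,p in [('ln',A(133,411)),('lf',A(124,294)),('rn',B(527,416)),('rf',B(541,302))]:
    print(nm,'behind strip front by mm',1000*((sl-W(p,.03))@n))
il=W(A(96,412),.02);ir=W(B(556,425),.02)
e=[W(A(128,352),.03),W(B(534,358),.03)]
print('gaps L,R (way end to block)',1000*((il-e[0])@t),1000*((e[1]-ir)@t))
for f in [W(A(178,273),.019),W(B(482,283),.019)]: print('base top far edge to strip',1000*((sl-f)@n))
```

```text
centre [ 0.6367 -0.0158] ang 6.26 len 0.288 bay [-2.5  1.9] phi 0.14 widths 0.03 0.03
strip ang 6.419177158742187
ln behind strip front by mm 36.00434268785744
lf behind strip front by mm 5.759767896710007
rn behind strip front by mm 35.00236081989814
rf behind strip front by mm 5.159906221543596
gaps L,R (way end to block) 13.51858456091705 16.098942851908635
base top far edge to strip 0.5017961862449051
base top far edge to strip 0.6441990302671743
```

The check agrees with a flush fit: both ends of the way sit 5–6 mm from the strip against a nominal 5, with gaps at both blocks. One more gentle press, led by the left finger, will make sure of the left end.

```bash
python3 -m crank '[[1,0,0,-0.055,-0.008],[1,0,0,-0.055,-0.008],[1,0,0,-0.055,-0.009],[1,0,0,-0.055,0],[1,0,0,-0.055,0],[1,0,0,-0.045,0],[1,0,0,-0.027,0],[1,0,0,-0.01,0]]'
python3 -m crank '[[1,0.016,-0.0016,0,0],[1,0.014,-0.0015,0,0],[1,0.004,-0.0004,0,0],[1,0.003,-0.0003,0,0],[1,0.0025,-0.0003,0,0],[1,0.0025,-0.0002,0,0],[1,0,0,0,0],[1,0,0,0,0]]'
python3 - <<'E'
from h import *
s=arm.observe();print(s['clock'],s['position'],s['force'],s['ft_torque'],s['ee_rot'])
E
```

```text
clock: 18.32
position: [0.5934, 0.0345, 0.0215]
ee_rot: [3.134, -0.206, -0.006]
force: [-0.7, 1.0, 0.6]
width: 0.997
clock: 18.98
position: [0.6113, 0.0331, 0.0243]
ee_rot: [-3.135, 0.206, 0.002]
force: [-4.6, 0.9, 3.7]
width: 1.002
18.9833 [0.6112798  0.03311447 0.02425411] [-4.58106337  0.94492595  3.66093958] [0.34998733 1.13478947 0.27863704] [-3.13469602e+00  2.05707971e-01  1.83414331e-03]
```

```bash
python3 -m crank '[[1,0.0025,-0.0003,0,0],[1,0.0025,-0.0003,0,0],[1,0.0025,-0.0003,0,0],[1,0,0,0,0],[1,0,0,0,0],[1,0,0,0,0],[1,0,0,0,0],[1,0,0,0,0]]'
python3 -m crank '[[1,-0.012,0.001,0,0],[1,-0.02,0.002,0,0],[1,-0.02,0.002,0,0],[1,0,0,0.04,0],[1,0,0,0.08,0],[1,0,0,0.08,0],[1,0,0,0.08,0],[1,0,0,0.07,0]]'
python3 - <<'E'
from h import *
arm.get_image('scene');arm.get_image('scene')
im,c=snap('wrist','w17.png')
s=arm.observe();print(s['clock'],s['position'],s['force'])
cv2.imwrite('pics/w17a.png',cv2.resize(im[60:260,150:410,::-1],None,fx=3,fy=3,interpolation=cv2.INTER_CUBIC))
cv2.imwrite('pics/w17b.png',cv2.resize(im[60:260,380:640,::-1],None,fx=3,fy=3,interpolation=cv2.INTER_CUBIC))
snap('scene','s17.png')
E
```

```text
clock: 19.65
position: [0.6122, 0.0331, 0.024]
ee_rot: [-3.135, 0.204, 0.008]
force: [-11.4, 1.0, 9.8]
width: 1.004
clock: 20.32
position: [0.5942, 0.0344, 0.1662]
ee_rot: [-3.135, 0.207, -0.003]
force: [0.7, 0.2, 0.1]
width: 1.001
20.4667 [0.59563541 0.03461875 0.1666096 ] [-0.12504573  0.16667879 -0.79480997]
```

View pics/w17a.png

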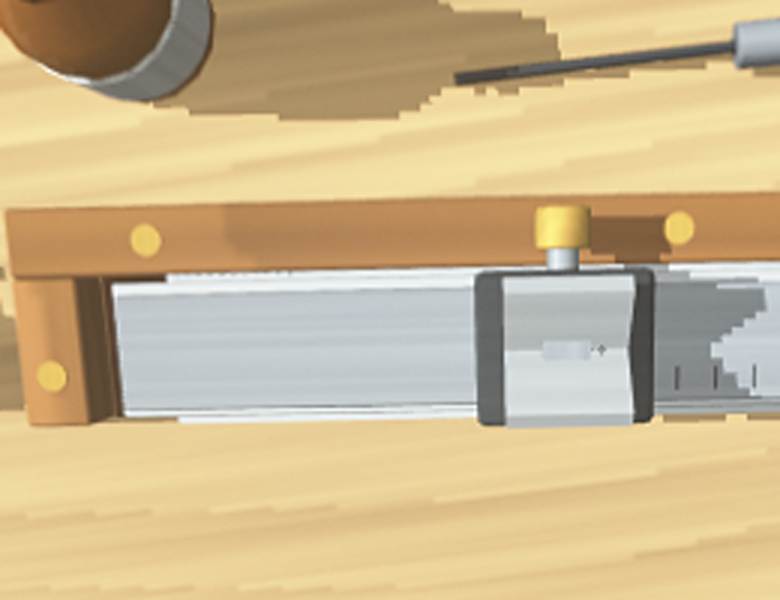

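View pics/w17b.png

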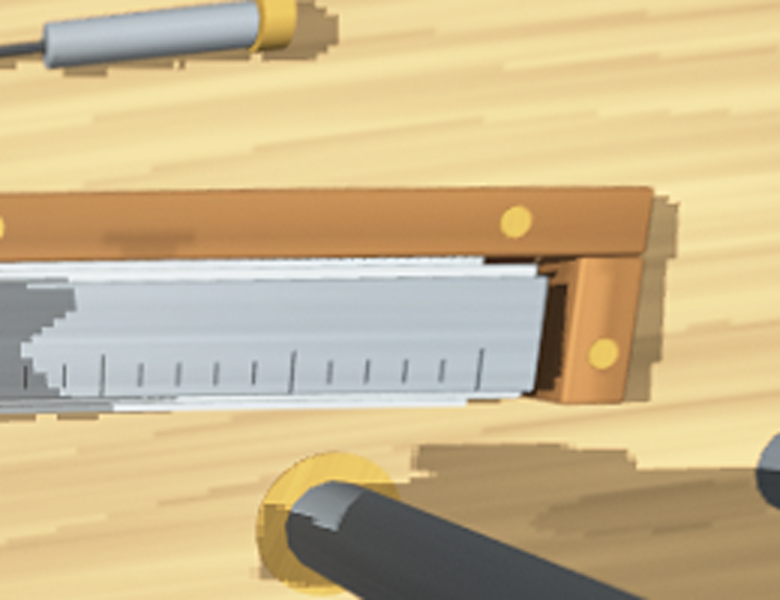

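View pics/s17.png

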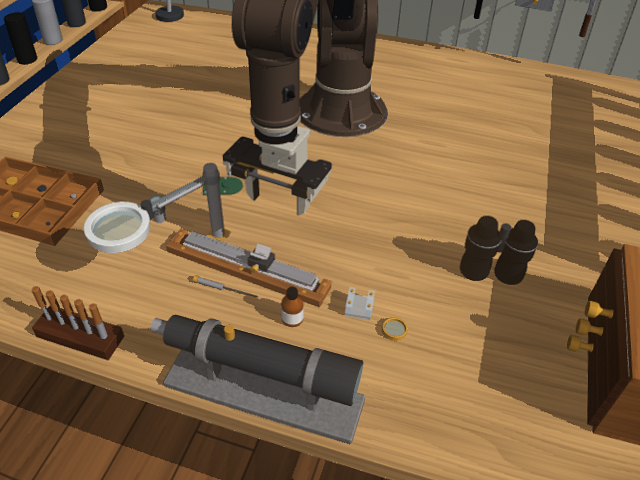

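The last views show the rail between the blocks with the back strip's edge along its whole far side: (165,275) in the left crop and (482,258) in the right. The bystanders have not moved and the arm is clear, so I'm handing in.

```bash
python3 -c "
from cell import arm
print(arm.sign_off())"
```

```text
the job is handed in; nothing more can be done
None
```

The rail is in its bay, lying between the two end blocks with its whole length against the back strip. The job was handed in at about 20.5 s of the 72 s allowed; sign-off reports no verdict.

**What I did:** I pushed the near side with open fingers straddling the carrier, right end leading. Then I pushed on the left end face with shut fingers to slide the right end in behind the pillar. Last, I swung the left end in with the two fingers on the near side and pressed it home twice, at about 16 N and 11 N.

**Last checks**
- **Fit against the strip:** before the final press, the way's far edge measured 5.8 mm from the strip at the left and 5.2 mm at the right (nominal 5). The rail was parallel to the strip within about 0.2°. After the final press I checked by eye only, and the rail's far side met the strip at both ends.
- **Position along the bay:** the rail is about 1–2 mm left of the middle, with clear gaps at both end blocks.
- **Bystanders and robot:** nothing else looks moved in the last pictures, and the gripper ended raised and touching nothing.

**What went differently or disagreed**
- On the first push the rail turned about 3° less than the gripper, so I added a short second push.
- The scene camera read positions about 5–8 mm farther out in x than the side and wrist cameras. I relied on the wrist camera for the final fit.
- On one descent the fingertips dipped to about 1 mm above the bench, with no contact force recorded.

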